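# Hold the calibration key in a weighing terminal

### The arm

A 6-joint arm with a two-finger parallel gripper is mounted at the origin on the work surface. World frame = base frame: x ahead of the robot, y to its left, z up, the work surface at z = 0. Lengths are in m, angles in rad, forces in N, time in s.
With the tool pointing down it reaches from about 0.275 to 0.75 m from the base axis. Payload 10.2 kg.
Tool frame: the origin (TCP) lies between the finger pads; the fingertips stand env.tip_reach ahead of it and the grasp point (between the pads) lies 6 mm ahead of it (env.tip_reach is the distance from the TCP to the fingertips, in m); z points along the fingers, y is the line along which they close (so a half turn about z gives the same grasp; the last joint's range is limited). The gripper opens to 85 mm and grips with 20 to 120 N. Pads are 22 mm wide; open, the fingers measure 114 mm over their backs; the gripper's body (76 mm by 85 mm) begins 54 mm behind the grasp point. The pads swing forward as they close: fully open they stand 13 mm farther back than shut.
Start: joints at [0.896, 0.313, 1.498, -0, 1.331, -0.223], TCP at [0.229, 0.472, 0.256] pointing down, gripper open.
Joint ranges: [-2.94, 2.94], [-0.97, 2.17], [0.19, 2.56], [-1.23, 4.37], [0.02, 3.11], [-2.88, 2.88]. Speed limits (rad/s): [2.39, 2.39, 3.01, 3.14, 3.14, 3.14].

### API

Orientations are given as [roll, pitch, yaw] about the fixed x, y, z axes, in that order (R = Rz(yaw) Ry(pitch) Rx(roll)).
In Python, from cell import env, cams gives the robot as it stands.
- The arm moves only by the tool move_arm, never from a script. Its arguments are lists of equal length, an entry for each row: "offset": the shift along the tool's x, y, z in mm, a list of three; "rotation": the turn, a rotation vector about the tool's x, y, z in degrees, a list of three; "claw": the closure in counts, from 0 (fully open) to 255 (shut). A call has exactly 5 rows; each row is the pose to reach, as a shift and turn from the pose commanded when the call began, along the tool's axes at that moment; what a row does not reach only later rows make up. A row lasts 1/10 s, in which the tool goes at most 50 mm and 8.59 degrees, less where a joint would pass 70% of its speed; a pose out of reach is approached as far as the arm can. A call with a gripper value outside its range is refused whole. The fingers move at their own pace and stop on an object; "newtons" is the grip in N (left out, the last holds). Time passes only in rows, so rows that repeat a pose let the fingers close, or fill a call up. It gives the time, the measured TCP pose, the force, the opening and the grip force at its end, in the units of the state.
- env.get_state(): the state, without advancing time (a new reading comes with each control period).
- cams.grab_frame(name): name is "scene" or "side" or "wrist"; returns the picture (420x560x3 uint8, blue, green, red); there is no depth.
- cams.get_calibration(name): a dict with "fx", "fy", "cx", "cy" (pixels), "k1" (the pictures are not rectified: a ray, as slopes to the right and down, at radius r is drawn at 1 + k1 r^2 times it, then the intrinsics apply), "xyz" and "attitude" of the camera in the world. Camera axes: x right, y down, z forward; pixel columns grow to the right and rows downward; lengths in m; the calibration is good to about 2 mm. A picture is of the moment at which its call begins: read the wrist's pose just before it. get_calibration takes no time and is no camera call; for the wrist camera it gives the pose at the moment of the call.
- env.hand_in(): hands the job in; it is judged then, once.
The state is a dict: "time_s": time; "joint_pos": joint angles; "qd": joint speeds; "joint_torque": joint torques, N m; "ee_pos": TCP position; "eef_rot": TCP orientation; "ft_force": force on the tool from outside, world axes, zero at the start; "moment": the same for the moment, N m; "gripper_width": opening from 0.0 (shut) to 1.0 (fully open); "grip_force": force on a finger pad.
Only numpy, scipy, OpenCV 4.12 (cv2) and the standard library are available. Lean on these libraries where they do the work, as an engineer would, in place of code of your own. Each camera call takes 0.05 s, during which the arm holds its last target. There are 200 camera calls.

### The job

This weighing terminal is due for calibration: swing the latch lever on its side fully out, clear of the lid, then raise the lid by its handle until it stands open, about upright. Take the calibration key with the flat rectangular handle from the holder (not the round-handled one), pass its blade straight down through the narrow slot in the guard and push the sprung contact underneath home, or nearly so. Finish while holding the key pressed down there, keep hold of it, leave the lid open, and leave the round-handled key and everything else on the bench where it is.

Things in the scene. Friction and masses are not known exactly. Their poses are not given: they have to be found in the camera images.
- box: The weighing terminal: a stainless steel box fixed on the bench, 240 mm along its x, 200 mm along y, 100 mm high without the lid, walls 4 mm. Origin: centre of its underside, z up; place and heading vary. The latch is on its -y wall, the lid's hinge along its +y wall. Inside, a grey guard plate lies 22 mm below the rim over the -y half, with the slot in it.
- slot (a point): Centre of the slot's mouth, in the box frame at x 0, y -45 mm, z 82 mm (18 mm below the rim); axes as the box. The slot is upright, 38 mm long (x), 16 mm wide (y), in a black frame 70 x 48 mm that goes 12 mm down from here; a flared collar rises 5 mm above this point, widening to 48 x 26 mm. Below the frame it is open down to the contact.
- contact_top (a point): Centre of the top of the sprung contact bar (brass, 34 x 12 mm), straight below the slot, 32 mm below slot when not pressed.
- contact (a joint): How far the contact bar is pressed down, m: 0 free, 0.008 fully home (a hard stop). It springs back; it takes about 3 N to start and 10 N to be fully home.
- latch (a joint): Angle of the latch lever, rad: 0 (up to about 0.06 at the start) shut, upright with its lip over the lid's edge; it grows as the lever swings outward and down, away from the lid (the lever's top moves towards -y of the box), 1.57 level, 1.9 its stop. It stays where it is left (about 1.5 N at the tab moves it). Shut, it blocks the lid.
- latch_hinge (a point): Mid point of the latch lever's hinge line, 8 mm outside the box's -y wall, 75 mm above the bench; the hinge line runs along x of the box. When shut the lever rises from here: a steel plate 36 mm wide and 3 mm thick, 41 mm high, then its finger tab.
- latch_tab (a point): Centre of the latch's finger tab: 36 mm wide (along x of the box), 3 mm thick, 26 mm long, leaning 0.2 rad outward, with a round bead 7 mm thick on its end. Shut, it is 53 mm above the hinge and 3 mm farther out than it, and stands clear above the closed lid (its end 28 mm above the lid's top), free on the lid's side for a fingertip to push it outward.
- lid (a joint): Angle of the lid, rad: 0 closed, 1.57 upright, 1.75 its stop. A stiff hinge: it stays where it is left, needs some 4 to 7 N at the handle.
- lid_hinge (a point): Mid point of the lid's hinge line, which runs along x of the box above the +y wall, 101 mm above the bench. The closed lid is a steel pan 244 x 204 mm and 12 mm thick, its underside at this height; it turns up and over towards +y of the box.
- lid_handle (a point): Centre of the bar of the lid's bow handle: round bar 10 mm thick, 84 mm straight along x of the box, parallel to the hinge, 38 mm above the lid's top face (28 mm or more free under the bar). Seen from lid_hinge with the lid closed: 142 mm towards -y and 50 mm up; the lid's free edge is 60 mm beyond it.
- key_center (a point): Centre of the flat rectangular handle of the calibration key: black, 50 mm along its x, 26 mm thick along its y (grasp across this), 54 mm high. It stands upright in one of the holder's two pockets, x along the holder's length. Below the handle is the blade, 36 mm (x) by 14 mm (y), 54 mm long; either way round fits the slot. The whole key weighs 90 to 180 g.
- key_foot (a point): Centre of the lower end face of the calibration key's blade, 81 mm below key_center; same axes.
- round_key_center (a point): Centre of the round handle (black, 40 mm across, 54 mm high) of the other key, in the other pocket. Leave it.
- holder: Fixed grey two-pocket key holder, 165 mm along its x, 56 mm along y, 40 mm high, on a steel foot plate 185 x 76 x 5 mm. Origin centre of its underside on the bench. Pockets at x = -40 and +40 mm, 40 x 18 mm, 32 mm deep; the keys stand on the pocket floor, 8 mm above the bench. Which key is in which pocket varies.
- foot_a: A levelling foot standing on the bench, 48 mm across, 60 mm high, blue plastic with steel stem; origin at its underside. Bystander.
- foot_b: Another levelling foot, the same. Bystander.
- weight: Steel test weight with a knob, 52 mm across, 78 mm high, 1 kg; origin at its underside. Bystander.
- load_cell: Aluminium load cell bar lying on the bench, 130 x 30 x 22 mm; origin at its underside. Bystander.
- wrench: Steel wrench lying on the bench, 180 mm long along its x. Bystander.
- screwdriver: Screwdriver with black handle lying on the bench, 200 mm long along its x. Bystander.
- gland: Grey plastic cable gland standing on the bench, 30 mm across, 32 mm high. Bystander.
Things that resemble listed ones, but are neither listed nor needed, are in the scene too. Leave any blue or green look-alike of the part that bears key_center alone.

How it is judged:
On the way, in this order (a step that is already met when the one before it is completed fails the run):
1. the latch lever is swung out clear of the lid (over 0.8 rad) while the lid is still down (value of joint latch above 0.8 rad and value of joint lid below 0.1 rad), for 0.1 s.
2. the lid stands open (over 1.25 rad) (value of joint lid above 1.25 rad), for 0.2 s.
3. the rectangular-handled key's blade is upright in the slot, its foot over 12 mm below the mouth (z of key_foot in the frame of slot below -0.012 m and horizontal distance between key_foot and slot below 0.004 m and angle between key_foot's own z axis and vertical below 0.1 rad and angle between the x axis of key_foot and the x axis of slot, either way round below 0.15 rad), for 0.1 s.
At the end, for the whole second after the job is handed in: The fingers still grip the rectangular-handled key (within 35 mm of its handle's centre), its blade upright (0.1 rad) in the slot, within 4 mm of the slot's centre line, pressing the contact down over 5 of its 8 mm; lid open over 1.15 rad, latch lever out over 0.7 rad (value of joint contact above 0.005 m and z of key_foot in the frame of slot below -0.034 m and horizontal distance between key_foot and slot below 0.004 m and angle between key_foot's own z axis and vertical below 0.1 rad and angle between the x axis of key_foot and the x axis of slot, either way round below 0.15 rad and contact force between the fingers and key above 2 N and distance between the grasp point and key_center below 0.035 m and value of joint lid above 1.15 rad and value of joint latch above 0.7 rad); the arm keeps its last pose, push and grip.
It fails at once if the round-handled key is pulled from its pocket or knocked askew (distance of round_key_center from where it was at the start of the episode above 0.015 m).
It fails at once if another thing on the bench is knocked or shifted by over 30 mm (distance of any of foot_a, foot_b, weight, load_cell, wrench, screwdriver, gland from where it was at the start of the episode above 0.03 m).
It also fails if it takes over 72 s, if anything falls off the work surface, if the arm or the gripper's body presses on something with over 40 N, if the wrist force passes 120 N, or if a joint passes its speed limit or range.

## Working session

There is one attempt and no reset: what is moved stays moved. The work goes in short steps, Python scripts to look and compute and a tool call to move; the robot and the scene stay as the last step left them, time stands still between calls to the robot, and variables do not carry over. Pictures are saved under pics/ and viewed, at most 10 in all, crops included, and the job is handed in when it is done.

Besides the shell and the picture viewer there is one more tool, called as name(argument=value, ...) on one line, values as JSON. move_arm: Moves the arm, as the interface text tells. Its arguments: {"type":"object","properties":{"offset":{"type":"array"},"rotation":{"type":"array"},"claw":{"type":"array"},"newtons":{"type":"number"}},"required":["offset","rotation","claw"]}

```bash
mkdir -p pics; ls; python3 - <<'E'
from cell import env,cams
import cv2,numpy as np
print(env.get_state()); print(env.tip_reach)
for n in ["scene","side"]:
    print(n,cams.get_calibration(n)); cv2.imwrite(f"pics/{n}0.png",cams.grab_frame(n))
a=cv2.imread("pics/scene0.png");b=cv2.imread("pics/side0.png")
E
```

```text
pics
{'time_s': 0.0, 'joint_pos': array([ 8.95606790e-01,  3.13420345e-01,  1.49845364e+00,  7.96265770e-06,
        1.33100261e+00, -2.23387928e-01]), 'qd': array([-0.00070359, -0.0009399 ,  0.0009487 , -0.00054527, -0.00053505,
       -0.00116921]), 'joint_torque': array([ 1.52886667e-03, -4.12260783e+01, -2.59748000e+01,  1.62036123e-06,
        4.02061254e-03, -5.27951272e-06]), 'ee_pos': array([0.22906244, 0.47213426, 0.255744  ]), 'eef_rot': array([-3.14034233e+00, -2.91978120e-04,  2.68978897e+00]), 'ft_force': array([-0.78278171, -0.09643416,  0.75252247]), 'moment': array([ 0.01981808,  0.02028114, -0.00444228]), 'grip_force': 0.0, 'gripper_width': 0.9984099905734576}
0.025
scene {'fx': 382.3567709641762, 'fy': 382.3567709641762, 'cx': 283.77044415335877, 'cy': 206.0541569350139, 'k1': -0.015502122994118312, 'xyz': array([ 0.91207637, -0.58514079,  0.74747965]), 'attitude': array([-2.31923952, -0.01691432,  0.59632908])}
side {'fx': 523.1818769266841, 'fy': 523.1818769266841, 'cx': 288.4132037703123, 'cy': 207.39984993026002, 'k1': 0.05668516658291734, 'xyz': array([0.35896155, 0.92143501, 0.91952712]), 'attitude': array([-2.2533607 , -0.01495209, -2.92937126])}
```

View pics/scene0.png

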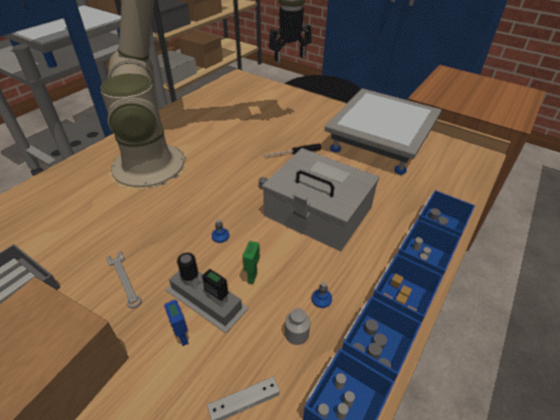

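View pics/side0.png

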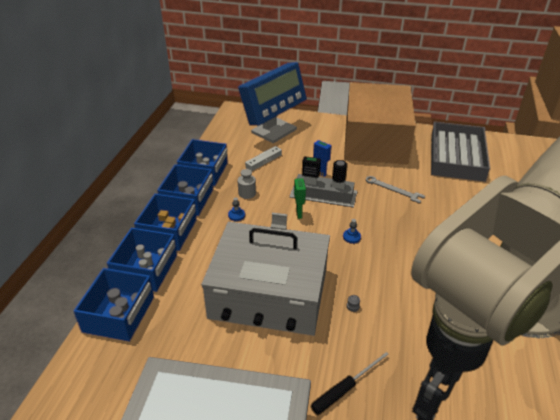

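Scene view: the box is around (320,195), its latch tab at (301,205) and the lid handle at (314,182). The holder is at (207,290). Key candidates:
- black rectangular key at (214,284)
- black round key at (187,265)
- green look-alike at (251,262)
- blue look-alike at (176,322)

The black rectangular one in the pocket at (214,284) fits the description. I'll enlarge to confirm it.

```bash
cat > h.py <<'E'
import numpy as np,cv2
from scipy.spatial.transform import Rotation as Ro
from cell import env,cams
def cam(n):
    c=cams.get_calibration(n); R=Ro.from_euler('xyz',c['attitude']).as_matrix()
    K=np.array([[c['fx'],0,c['cx']],[0,c['fy'],c['cy']],[0,0,1]]); return c,R,K
def ray(C,p):
    c,R,K=C; q=cv2.undistortPoints(np.array([[p]],float),K,np.array([c['k1'],0,0,0.]))[0,0]
    return np.array(c['xyz']),R@np.array([q[0],q[1],1])
def onz(C,p,z):
    o,d=ray(C,p); return o+d*(z-o[2])/d[2]
def tri(Ca,pa,Cb,pb):
    a,u=ray(Ca,pa);b,v=ray(Cb,pb); s=np.linalg.lstsq(np.c_[u,-v],b-a,rcond=None)[0]
    p,q=a+s[0]*u,b+s[1]*v; return (p+q)/2,np.linalg.norm(p-q)
def proj(C,P):
    c,R,K=C; P=np.atleast_2d(np.array(P,float)); 
    return cv2.projectPoints(P,cv2.Rodrigues(R.T)[0],-R.T@c['xyz'],K,np.array([c['k1'],0,0,0.]))[0][:,0]
E
python3 - <<'E'
import cv2,numpy as np
a=cv2.imread("pics/scene0.png");b=cv2.imread("pics/side0.png")
def t(im,x,y,w=133,h=100):
    z=cv2.resize(im[y:y+h,x:x+w],(400,300),interpolation=cv2.INTER_CUBIC)
    for i in range(0,w,20): cv2.putText(z,str(x+i),(int(i*400/w),8),0,.3,(0,0,255),1);cv2.line(z,(int(i*400/w),10),(int(i*400/w),16),(0,0,255))
    for i in range(0,h,20): cv2.putText(z,str(y+i),(0,int(i*3)),0,.3,(0,0,255),1);cv2.line(z,(20,i*3),(26,i*3),(0,0,255))
    return z
cv2.imwrite("pics/crop.png",np.vstack([np.hstack([t(a,255,148),t(a,160,240)]),np.hstack([t(b,204,207),t(b,260,130)])]))
E
```

```text
(no output)
```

View pics/crop.png

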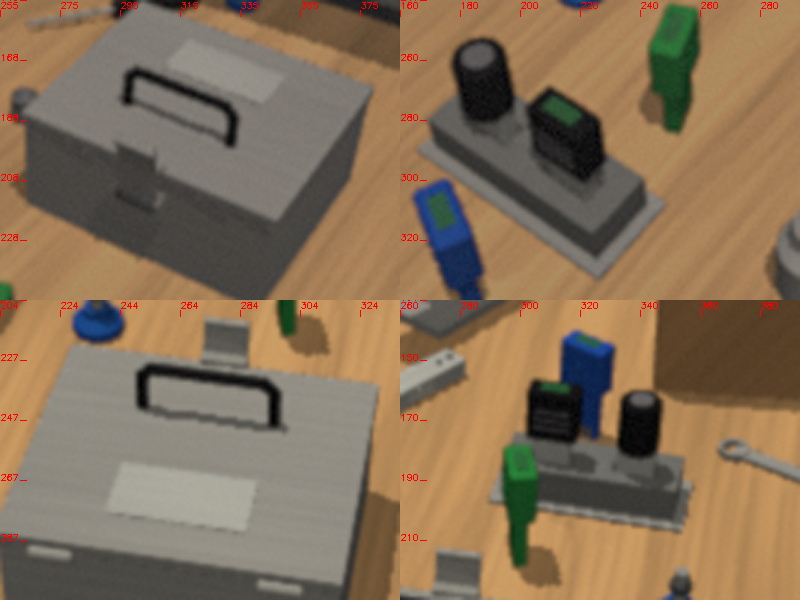

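The crop confirms it. The black rectangular key is in the holder at scene (215,276) and side (312,159). The round one is at scene (186,258) and side (340,163). The green and blue ones stand loose, so they are look-alikes.

```bash
python3 - <<'E'
from h import *
np.set_printoptions(precision=4,suppress=True)
A=cam("scene");B=cam("side")
for n,a,b in [("barL",(299.3,172.3),(295.7,235.3)),("barR",(332.3,184),(252.3,230.7)),("rect",(215,276),(311.7,158.7)),("round",(186.3,257.7),(340,163.3))]:
    print(n,*tri(A,a,B,b))
La=[onz(A,p,.113)[:2] for p in [(264,185.8),(347.3,221),(379,178),(303.3,151.3)]]
Lb=[onz(B,p,.113)[:2] for p in [(329.7,235.3),(228,222.7),(204,287),(319,302)]]
for L in(La,Lb):
    L=np.array(L);e=[L[1]-L[0],L[2]-L[3],L[3]-L[0],L[2]-L[1]]
    print("lid",L.tolist(),L.mean(0),[ (round(np.linalg.norm(v),4),round(np.degrees(np.arctan2(v[1],v[0])),2)) for v in e])
F=np.array([onz(A,p,.005)[:2] for p in [(166,289.3),(226,332.3),(248.3,308.3)]])
G=np.array([onz(B,p,.005)[:2] for p in [(357.3,191.7),(354.3,206.7),(290,196)]])
for L in(F,G):
    print("foot",L.tolist(),(L[0]+L[2])/2,[(np.linalg.norm(v),np.degrees(np.arctan2(v[1],v[0]))) for v in np.diff(L,axis=0)])
E
```

```text
barL [0.5148 0.0831 0.1468] 0.006916559612525158
barR [0.6095 0.0897 0.1479] 0.00265178685092898
rect [ 0.5396 -0.2688  0.1155] 0.004142203691504745
round [ 0.4594 -0.267   0.1147] 0.0009794606824818078
lid [[0.4522970566337999, 0.02040442033121137], [0.6882593900870524, 0.029661056537392705], [0.6831483988390727, 0.22388348031381589], [0.45277583525289067, 0.21112292559335621]] [0.5691 0.1213] [(np.float64(0.2361), np.float64(2.25)), (np.float64(0.2307), np.float64(3.17)), (np.float64(0.1907), np.float64(89.86)), (np.float64(0.1943), np.float64(91.51))]
lid [[0.4424400993251519, 0.026522071377265255], [0.6824865018034671, 0.03712817969840265], [0.6700561425807198, 0.24099233769332262], [0.4335240190611691, 0.227900211025999]] [0.5571 0.1331] [(np.float64(0.2403), np.float64(2.53)), (np.float64(0.2369), np.float64(3.17)), (np.float64(0.2016), np.float64(92.54)), (np.float64(0.2042), np.float64(93.49))]
foot [[0.4099867410106114, -0.3058283441355609], [0.5932085873953687, -0.309334408882161], [0.5960489115366093, -0.23704180462828245]] [ 0.503  -0.2714] [(np.float64(0.1832553886865185), np.float64(-1.09625682094065)), (np.float64(0.07234837987844106), np.float64(87.75004749240462))]
foot [[0.40423836215608333, -0.29692391832125253], [0.4047453789288618, -0.2262551862219947], [0.5890215258350208, -0.2326793617472246]] [ 0.4966 -0.2648] [(np.float64(0.0706705508859564), np.float64(89.58893527683301)), (np.float64(0.1843880916701489), np.float64(-1.9966183704468246))]
```

Two-view fits:
- **Box:** centre about (0.561, 0.127), heading about 3°. The bar sits near z 0.148, against 0.151 expected.
- **Key:** at (0.540, -0.269). Its top is at 0.1155, against 0.116 expected.

Both agree with the given sizes, so I can start moving.

```bash
cat >> h.py <<'E'
BC=np.array([0.561,0.127]);BY=np.radians(3.0)
def b2w(x,y,z):
    c,s=np.cos(BY),np.sin(BY); return np.array([BC[0]+c*x-s*y,BC[1]+s*x+c*y,z])
def go(P,yaw,tilt=0):
    """P: TCP world; yaw of tool x; tilt (deg) about tool x, body leaning to box +y"""
    s=env.get_state(); R0=Ro.from_euler('xyz',s['eef_rot'])
    R=Ro.from_euler('z',yaw)*Ro.from_euler('x',np.pi)*Ro.from_euler('x',np.radians(tilt))
    D=R0.inv()*R
    print("off",np.round(1e3*R0.inv().apply(P-s['ee_pos']),1),"rot",np.round(np.degrees(D.as_rotvec()),2),"| z axis",np.round(R.apply([0,0,1]),2))
E
python3 - <<'E'
from h import *
go(b2w(0,-.075,.24),np.pi+BY)
go(b2w(0,-.075,.24),np.pi+BY,20)
A=cam("scene");print(onz(A,(251,258),.1),onz(A,(254,282),0.0))
E
```

```text
off [-485.5 -231.3   15.9] rot [ -0.06  -0.03 -28.89] | z axis [-0.  0. -1.]
off [-485.5 -231.3   15.9] rot [ 19.51  -5.07 -28.58] | z axis [ 0.02 -0.34 -0.94]
[ 0.56440805 -0.17994671  0.1       ] [ 0.56112196 -0.17093667  0.        ]
```

move_arm(offset=[[-45,-21,2],[-90,-42,4],[-135,-63,6],[-180,-84,8],[-225,-105,10]], rotation=[[0,0,-6],[0,0,-12],[0,0,-18],[0,0,-24],[0,0,-28.9]], claw=[255,255,255,255,255])

```text
time_s: 0.6
ee_pos: [0.3866, 0.2779, 0.2461]
eef_rot: [-3.142, -0.0, -3.085]
ft_force: [0.6, 0.6, 0.9]
gripper_width: 0.143
grip_force: 0.0
```

```bash
python3 - <<'E'
from h import *
go(b2w(0,-.075,.20),np.pi+BY); print(env.tip_reach,env.get_state()['gripper_width'])
E
```

```text
off [-165.3 -235.6   46.1] rot [-0.   -0.02  0.26] | z axis [-0.  0. -1.]
0.025 0.14320336124411023
```

move_arm(offset=[[-28,-40,0],[-56,-79,0],[-84,-118,0],[-112,-157,0],[-138,-196,0]], rotation=[[0,0,0],[0,0,0],[0,0,0],[0,0,0],[0,0,0.2]], claw=[255,255,255,255,255])

```text
time_s: 1.1
ee_pos: [0.5348, 0.0893, 0.246]
eef_rot: [3.141, -0.0, -3.093]
ft_force: [0.9, 1.5, 0.4]
gripper_width: 0.002
grip_force: 0.0
```

```bash
python3 - <<'E'
from h import *
go(b2w(0,-.075,.155),np.pi+BY); cv2.imwrite("pics/w1.png",cams.grab_frame("wrist"))
C=cam("wrist"); print(C[0])
for n,p in dict(bar=(0,-.042,.151),tab=(0,-.111,.128),corner1=(-.122,-.102,.113),corner2=(.122,-.102,.113)).items(): print(n,proj(C,b2w(*p)))
E
```

```text
off [-28.3 -38.7  91. ] rot [ 0.01 -0.02 -0.21] | z axis [-0.  0. -1.]
{'fx': 342.14072776055514, 'fy': 342.14072776055514, 'cx': 279.7819035938662, 'cy': 214.30142601660322, 'k1': -0.02815138984224574, 'xyz': array([0.47053929, 0.08313562, 0.36294739]), 'attitude': array([2.87392578e+00, 2.54572683e-03, 1.61634045e+00])}
bar [[277.15423482 264.0338279 ]]
tab [[183.80592771 251.79297743]]
corner1 [[188.83496107  77.41821674]]
corner2 [[210.48337637 375.21831048]]
```

View pics/w1.png

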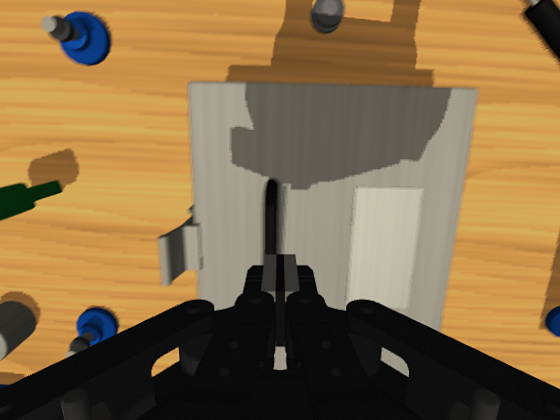

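Wrist view: the lid's near-left corner is at (190,84) and the hinge-side corner at (477,88). The bar end is at (271,182) and the tab spans about (160–202, 205–285). Predictions agree within a few px.

```bash
python3 - <<'E'
from h import *
C=cam("wrist")
p=onz(C,(189.5,84),.113);q=onz(C,(477,88),.113);d=q-p
print(p,q,np.linalg.norm(d),np.degrees(np.arctan2(d[1],d[0]))-90)
for y in[-BY,0]:pass
m=(p+q)/2; print("centre",m[:2]+.122*np.array([np.cos(BY),np.sin(BY)]))
print("bar end",onz(C,(271,184),.151),b2w(-.042,-.042,.151), "lid corner pred",b2w(-.122,-.102,.113))
go(b2w(0,-.075,.155),np.pi+BY)
E
```

```text
[0.4487754  0.01913489 0.113     ] [0.44171593 0.2184884  0.113     ] 0.1994784636302181 2.0281010433707394
centre [0.56707847 0.12519663]
bar end [0.50919485 0.07884257 0.151     ] [0.52125567 0.08285945 0.151     ] lid corner pred [0.44450546 0.0187548  0.113     ]
off [-25.5 -33.1  90.6] rot [-0.13  0.04 -0.46] | z axis [-0.  0. -1.]
```

move_arm(offset=[[-25,-33,0],[-25,-33,30],[-25,-33,60],[-25,-33,90],[-25,-33,90]], rotation=[[0,0,0],[0,0,0],[0,0,0],[0,0,0],[0,0,0]], claw=[255,255,255,255,255])

```text
time_s: 1.65
ee_pos: [0.5586, 0.0596, 0.1525]
eef_rot: [3.14, -0.008, -3.093]
ft_force: [-0.8, -0.4, 0.3]
gripper_width: -0.0
grip_force: 0.0
```

```bash
python3 - <<'E'
from h import *
go(b2w(0,-.075,.155),np.pi+BY);go(b2w(0,-.155,.155),np.pi+BY); print(env.get_state()['ft_force'])
E
```

```text
off [-6.  -7.8 -2.5] rot [ 0.07 -0.45 -0.2 ] | z axis [-0.  0. -1.]
off [ -6.2 -87.7  -2.6] rot [ 0.07 -0.45 -0.2 ] | z axis [-0.  0. -1.]
[-0.80498332 -0.40038555  0.29356629]
```

move_arm(offset=[[-3,-20,0],[-6,-40,0],[-6,-55,0],[-6,-65,2],[-6,-73,5]], rotation=[[0,0,0],[0,0,0],[0,0,0],[0,0,0],[0,0,0]], claw=[255,255,255,255,255])

```text
time_s: 2.15
ee_pos: [0.5701, -0.0135, 0.1516]
eef_rot: [3.141, 0.0, -3.093]
ft_force: [-0.3, 2.4, -0.7]
gripper_width: 0.001
grip_force: 0.9
```

move_arm(offset=[[0,-5,8],[0,-8,16],[0,-10,24],[0,-12,34],[0,-12,42]], rotation=[[0,0,0],[0,0,0],[0,0,0],[0,0,0],[0,0,0]], claw=[255,255,255,255,255])

```text
time_s: 2.65
ee_pos: [0.5714, -0.0274, 0.1097]
eef_rot: [-3.137, 0.002, -3.092]
ft_force: [-0.1, -3.1, 3.2]
gripper_width: -0.001
grip_force: 2.4
```

```bash
python3 - <<'E'
from h import *
print(env.get_state()['ft_force']); go(b2w(0,-.155,.105),np.pi+BY)
a=cams.grab_frame("scene");b=cams.grab_frame("side")
t=lambda im,x,y:cv2.resize(im[y:y+150,x:x+133],(400,450),interpolation=cv2.INTER_CUBIC)
cv2.imwrite("pics/c2.png",np.hstack([t(a,255,120),t(b,204,150)]))
E
```

```text
[-0.07963763 -3.0793348   3.22810169]
off [ 2.3 -0.2  4.7] rot [-0.25  0.12 -0.18] | z axis [-0.  0. -1.]
```

View pics/c2.png

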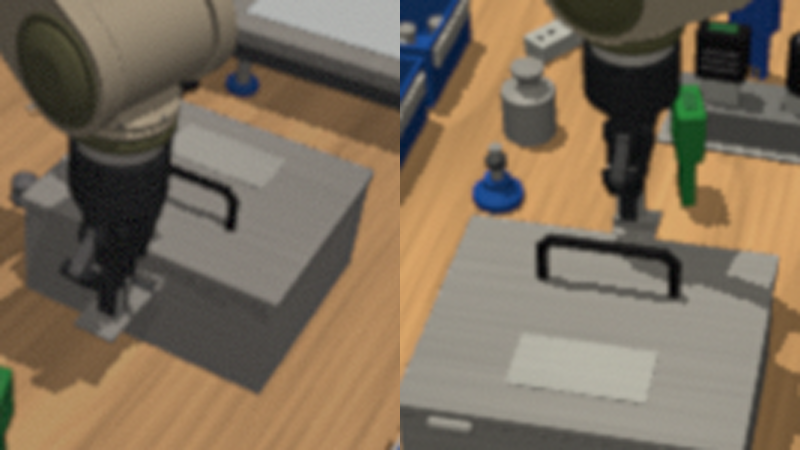

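The latch now lies nearly level, with the lever plate at crop (120,310) well clear of the lid. I'll press a bit more, then go up to the handle.

move_arm(offset=[[0,0,7],[0,0,7],[0,0,-40],[0,0,-80],[0,0,-110]], rotation=[[0,0,0],[0,0,0],[0,0,0],[0,0,0],[0,0,0]], claw=[255,255,255,255,200])

```text
time_s: 3.25
ee_pos: [0.5709, -0.0251, 0.2211]
eef_rot: [-3.141, 0.001, -3.092]
ft_force: [-0.5, 0.4, -0.2]
gripper_width: 0.157
grip_force: 0.0
```

move_arm(offset=[[0,40,0],[0,80,0],[0,110,0],[0,110,0],[0,110,0]], rotation=[[0,0,0],[0,0,0],[0,0,0],[0,0,0],[0,0,0]], claw=[80,80,80,80,80])

```text
time_s: 3.75
ee_pos: [0.5651, 0.0849, 0.2186]
eef_rot: [-3.141, -0.001, -3.091]
ft_force: [-0.6, 0.3, 0.2]
gripper_width: 0.685
grip_force: 0.0
```

```bash
python3 - <<'E'
from h import *
f=cams.grab_frame("wrist");cv2.imwrite("pics/w3.png",f); C=cam("wrist")
print(env.get_state()['ee_pos'],env.get_state()['gripper_width']); go(b2w(0,-.042,.157),np.pi+BY)
for n,p in dict(barm=(0,-.042,.151),bare=(-.042,-.042,.151),corner1=(-.122,-.102,.113),c2=(-.122,.102,.113)).items(): print(n,proj(C,b2w(*p)))
E
```

```text
[0.56525972 0.08422162 0.21868748] 0.6878140515266753
off [ 2.   0.9 61.7] rot [-0.01 -0.05 -0.18] | z axis [-0.  0. -1.]
barm [[278.52010776 239.03192767]]
bare [[278.29176394 165.51970922]]
corner1 [[176.98700215  22.95829773]]
c2 [[518.46382723  24.44612256]]
```

View pics/w3.png

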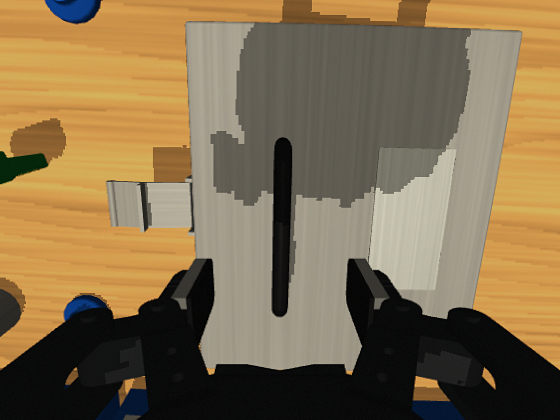

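The latch lies level at (150,205). The bar runs from (283,138) to (280,316), between the fingers. Lid corners are at (186,21) and (521,31).

```bash
python3 - <<'E'
from h import *
C=cam("wrist")
p=onz(C,(186.5,21.5),.113);q=onz(C,(521,31),.113);d=q-p
a=onz(C,(283,138),.151);b=onz(C,(280,316),.151)
print(p,q,np.linalg.norm(d),np.degrees(np.arctan2(d[1],d[0]))-90)
e=b-a;print("bar",a,b,np.linalg.norm(e),np.degrees(np.arctan2(e[1],e[0])),(a+b)/2)
u=np.array([np.cos(BY),np.sin(BY)]);v=np.array([-u[1],u[0]])
print("centre by bar",((a+b)/2)[:2]+.042*v,"by corners",((p+q)/2)[:2]+.122*u)
E
```

```text
[0.44347807 0.02442294 0.113     ] [0.43729136 0.22480239 0.113     ] 0.20047493268935163 1.7684452069946843
bar [0.50658359 0.08463257 0.151     ] [0.61295682 0.08842376 0.151     ] 0.10644077601605505 2.0411880102765023 [0.55977021 0.08652817 0.151     ]
centre by bar [0.5575721  0.12847061] by corners [0.56221752 0.13099765]
```

move_arm(offset=[[3,2.3,30],[5,2.3,61],[5,2.3,61],[5,2.3,61],[5,2.3,61]], rotation=[[0,0,0.5],[0,0,0.8],[0,0,0.8],[0,0,0.8],[0,0,0.8]], claw=[80,80,255,255,255], newtons=40)

```text
time_s: 4.3
ee_pos: [0.5611, 0.0862, 0.16]
eef_rot: [-3.141, 0.003, -3.107]
ft_force: [0.1, -0.5, 0.4]
gripper_width: 0.179
grip_force: 0.0
```

```bash
sed -i 's/^BC=.*/BC=np.array([0.559,0.1285]);BY=np.radians(2.1)/' h.py; python3 - <<'E'
from h import *
s=env.get_state();print(s['ee_pos'],s['gripper_width'],s['grip_force'],s['ft_force'],s['joint_pos'])
# arc relative to the present bar point, tool frame (y up the hinge side, z down)
for th in range(0,91,5):
    t=np.radians(th); r=np.array([-142,50]); y=r[0]*np.cos(t)+r[1]*np.sin(t)+142; z=-r[0]*np.sin(t)+r[1]*np.cos(t)-50
    k=np.radians(th*.5)  # tool tilt; TCP = bar - 6mm * zaxis (zaxis y,z = -sin k,-cos k)
    ty=y+6*np.sin(k); tz=z+6*np.cos(k)-6
    print(th,"off y %.0f z %.0f rot %.1f"%(ty,-tz,th*.5))
E
```

```text
[0.56110938 0.08617421 0.15997195] 0.17911751353663383 0.0 [ 0.13203352 -0.52414588  0.4261929 ] [-5.39164601e-02  4.93457996e-01  1.49697233e+00 -6.01504137e-05
  1.14841840e+00 -1.65926720e+00]
0 off y 0 z -0 rot 0.0
5 off y 5 z -12 rot 2.5
10 off y 11 z -24 rot 5.0
15 off y 19 z -35 rot 7.5
20 off y 27 z -45 rot 10.0
25 off y 36 z -55 rot 12.5
30 off y 46 z -64 rot 15.0
35 off y 56 z -72 rot 17.5
40 off y 67 z -79 rot 20.0
45 off y 79 z -85 rot 22.5
50 off y 92 z -90 rot 25.0
55 off y 104 z -94 rot 27.5
60 off y 117 z -97 rot 30.0
65 off y 131 z -99 rot 32.5
70 off y 144 z -99 rot 35.0
75 off y 157 z -99 rot 37.5
80 off y 170 z -97 rot 40.0
85 off y 183 z -94 rot 42.5
90 off y 196 z -90 rot 45.0
```

move_arm(offset=[[0,0,2],[0,0,2],[0,0,2],[0,0,2],[0,0,2]], rotation=[[0,0,0],[0,0,0],[0,0,0],[0,0,0],[0,0,0]], claw=[255,255,255,255,255], newtons=40)

```text
time_s: 4.8
ee_pos: [0.5613, 0.0855, 0.1597]
eef_rot: [-3.139, 0.005, -3.107]
ft_force: [-5.4, -6.0, 14.1]
gripper_width: 0.095
grip_force: 39.1
```

move_arm(offset=[[0,5,-12],[0,11,-24],[0,19,-35],[0,27,-45],[0,36,-55]], rotation=[[2.5,0,0],[5,0,0],[7.5,0,0],[10,0,0],[12.5,0,0]], claw=[255,255,255,255,255])

```text
time_s: 5.3
ee_pos: [0.5601, 0.1202, 0.2139]
eef_rot: [-2.916, 0.004, -3.108]
ft_force: [3.5, -11.6, 0.5]
gripper_width: 0.097
grip_force: 39.5
```

```bash
python3 - <<'E'
from h import *
s=env.get_state();print(s['joint_pos'])
def tcp(th,rt):
    t=np.radians(th); r=np.array([-142,50]); y=r[0]*np.cos(t)+r[1]*np.sin(t); z=-r[0]*np.sin(t)+r[1]*np.cos(t)
    k=np.radians(th*rt); return np.array([y+6*np.sin(k),-(z+6*np.cos(k))])
# later segments in tool frame at tilt k0: (y,-z) rotated by +k0 about x
for s0,e in((25,50),(50,75),(75,90)):
    k=np.radians(s0*.5); Rk=np.array([[np.cos(k),-np.sin(k)],[np.sin(k),np.cos(k)]])
    print(s0,[(np.round(Rk.T@(tcp(a,.5)-tcp(s0,.5))).tolist(),(a-s0)*.5) for a in range(s0+5,e+1,5)])
E
```

```text
[ 0.09788944  0.47930124  1.38519489 -0.23395639  1.29525391 -1.44019847]
25 [([8.0, -11.0], 2.5), ([16.0, -21.0], 5.0), ([26.0, -30.0], 7.5), ([36.0, -39.0], 10.0), ([47.0, -46.0], 12.5)]
50 [([10.0, -9.0], 2.5), ([20.0, -17.0], 5.0), ([32.0, -24.0], 7.5), ([44.0, -30.0], 10.0), ([56.0, -35.0], 12.5)]
75 [([12.0, -7.0], 2.5), ([24.0, -12.0], 5.0), ([36.0, -17.0], 7.5)]
```

move_arm(offset=[[0,8,-11],[0,16,-21],[0,26,-30],[0,36,-39],[0,47,-46]], rotation=[[2.5,0,0],[5,0,0],[7.5,0,0],[10,0,0],[12.5,0,0]], claw=[255,255,255,255,255])

```text
time_s: 5.8
ee_pos: [0.5584, 0.1764, 0.2504]
eef_rot: [-2.698, 0.007, -3.109]
ft_force: [1.0, -13.0, 13.0]
gripper_width: 0.098
grip_force: 39.6
```

move_arm(offset=[[0,10,-9],[0,20,-17],[0,32,-24],[0,44,-30],[0,56,-35]], rotation=[[2.5,0,0],[5,0,0],[7.5,0,0],[10,0,0],[12.5,0,0]], claw=[255,255,255,255,255])

```text
time_s: 6.3
ee_pos: [0.5563, 0.243, 0.2604]
eef_rot: [-2.482, 0.011, -3.108]
ft_force: [4.6, -6.5, 18.2]
gripper_width: 0.1
grip_force: 39.3
```

move_arm(offset=[[0,12,-7],[0,24,-12],[0,36,-17],[0,36,-17],[0,36,-17]], rotation=[[2.5,0,0],[5,0,0],[7.5,0,0],[7.5,0,0],[7.5,0,0]], claw=[255,255,255,255,255])

```text
time_s: 6.8
ee_pos: [0.5548, 0.2845, 0.2509]
eef_rot: [-2.359, 0.012, -3.104]
ft_force: [6.6, 10.8, 18.0]
gripper_width: 0.098
grip_force: 41.4
```

```bash
python3 - <<'E'
from h import *
s=env.get_state();print(s['joint_pos'],s['eef_rot'],s['ft_force'])
a=cams.grab_frame("scene");b=cams.grab_frame("side")
cv2.imwrite("pics/c4.png",np.hstack([a[60:280,180:460],b[100:320,150:430]]))
E
```

```text
[ 0.51949569  0.78171125  0.94049339 -0.69806424  1.78054346 -1.10577553] [-2.35940468  0.01213262 -3.10369341] [ 6.61348939 10.8039079  18.01922046]
```

View pics/c4.png

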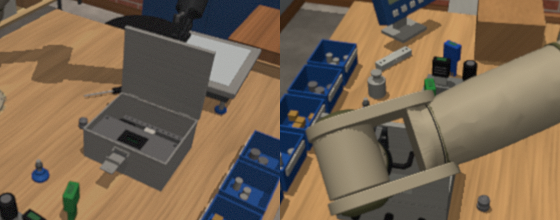

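Lid stands about upright, the slot frame shows at (133,140) and the latch is level at (115,160). Now I'll release and back out.

move_arm(offset=[[0,0,0],[0,0,0],[0,0,0],[0,0,-15],[0,0,-40]], rotation=[[0,0,0],[0,0,0],[0,0,0],[0,0,0],[0,0,0]], claw=[200,200,200,200,200])

```text
time_s: 7.4
ee_pos: [0.5522, 0.3106, 0.2734]
eef_rot: [-2.355, -0.003, -3.108]
ft_force: [0.5, -0.1, 0.3]
gripper_width: 0.216
grip_force: 0.0
```

move_arm(offset=[[0,0,-40],[0,-10,-70],[0,-35,-95],[0,-70,-130],[0,-70,-130]], rotation=[[0,0,0],[-8,0,0],[-16,0,0],[-24,0,0],[-32,0,0]], claw=[200,200,200,200,200])

```text
time_s: 7.9
ee_pos: [0.5513, 0.3539, 0.4252]
eef_rot: [-2.927, 0.017, -3.106]
ft_force: [0.1, -0.5, 0.9]
gripper_width: 0.212
grip_force: 0.0
```

```bash
python3 - <<'E'
from h import *
s=env.get_state();print(s['ee_pos'],s['eef_rot'],s['ft_force'])
H=np.pi-np.radians(1.4)
go(np.array([.56,.24,.40]),H);go(np.array([.54,-.269,.25]),H)
E
```

```text
[0.55130266 0.35390227 0.42515349] [-2.92737745  0.01734323 -3.10619981] [ 0.14814917 -0.47140081  0.91906875]
off [  -4.2 -106.2   48.9] rot [-12.24   1.36   3.31] | z axis [ 0.  0. -1.]
off [  36.4 -570.8  302.8] rot [-12.24   1.36   3.31] | z axis [ 0.  0. -1.]
```

move_arm(offset=[[0,-44,10],[0,-88,19],[0,-132,29],[0,-176,38],[0,-220,48]], rotation=[[-6,0.6,1.6],[-12.2,1.3,3.3],[-12.2,1.3,3.3],[-12.2,1.3,3.3],[-12.2,1.3,3.3]], claw=[90,90,90,90,90])

```text
time_s: 8.4
ee_pos: [0.5583, 0.1265, 0.4184]
eef_rot: [-3.127, -0.016, 3.117]
ft_force: [1.2, 0.5, 0.1]
gripper_width: 0.645
grip_force: 0.0
```

```bash
python3 - <<'E'
from h import *
H=np.pi-np.radians(1.4)
go(np.array([.54,-.269,.25]),H)
f=cams.grab_frame("wrist");C=cam("wrist");cv2.imwrite("pics/w5.png",f)
print(proj(C,[b2w(0,-.045,.087)]))
E
```

```text
off [   5.7 -393.4  174.1] rot [-0.82 -0.89 -0.03] | z axis [ 0.  0. -1.]
[[254.79681979 179.69103015]]
```

View pics/w5.png

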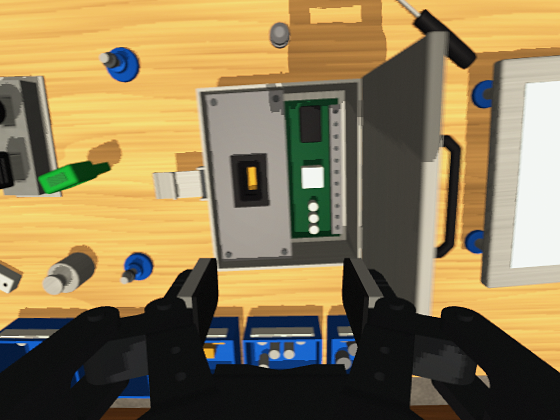

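Wrist view: the slot frame is at (232–270,154–207) with its brass centre at (252,180), against a prediction of (254.8,179.7). The lid is open at right and the latch is out at (180,184). I'll measure it precisely now that the arm has settled.

```bash
cat > slot.py <<'E'
from h import *
def meas(show=1):
    C=cam("wrist");f=cams.grab_frame("wrist")
    q=proj(C,[b2w(0,-.045,.082)])[0]
    g=cv2.cvtColor(f,cv2.COLOR_BGR2GRAY); m=(g<60).astype(np.uint8); m=cv2.morphologyEx(m,cv2.MORPH_CLOSE,np.ones((15,15)))
    hsv=cv2.cvtColor(f,cv2.COLOR_BGR2HSV); br=cv2.inRange(hsv,(10,120,60),(30,255,255))
    for nm,mm,z,lim in(("frame",m,.083,(500,9000)),("brass",br,.05,(60,3000))):
        for c in cv2.findContours(mm,cv2.RETR_EXTERNAL,cv2.CHAIN_APPROX_NONE)[0]:
            (u,v),wh,an=cv2.minAreaRect(c)
            if np.hypot(u-q[0],v-q[1])<40 and lim[0]<cv2.contourArea(c)<lim[1]:
                B=np.array([onz(C,p,z) for p in cv2.boxPoints(((u,v),wh,an))]);e=np.diff(B,axis=0)
                L=np.linalg.norm(e,axis=1);i=L.argmax();a=np.degrees(np.arctan2(e[i][1],e[i][0]))
                print(nm,np.round((u,v,*wh),1),"world",B.mean(0).round(4),"size",L[:2].round(4),"heading",round((a+90)%180-90,2))
    print("pred",q,b2w(0,-.045,.082))
E
python3 - <<'E'
from slot import *
meas(); print(env.get_state()['ee_pos'])
E
```

```text
frame [255.8 179.6  51.6  35.5] world [0.5618 0.0845 0.083 ] size [0.0468 0.0692] heading 1.88
brass [257.7 177.   22.5   8.7] world [0.5626 0.0843 0.05  ] size [0.0125 0.0324] heading 2.0
pred [255.1259025  179.12847162] [0.56064897 0.08353022 0.082     ]
[0.55891274 0.12385788 0.4182739 ]
```

move_arm(offset=[[0,-45,0],[0,-90,0],[0,-135,10],[0,-180,20],[0,-225,30]], rotation=[[-0.8,-0.9,0],[-0.8,-0.9,0],[-0.8,-0.9,0],[-0.8,-0.9,0],[-0.8,-0.9,0]], claw=[90,90,90,90,90])

```text
time_s: 9.0
ee_pos: [0.5524, -0.0981, 0.391]
eef_rot: [-3.141, 0.0, 3.118]
ft_force: [0.8, 0.7, -1.0]
gripper_width: 0.646
grip_force: 0.0
```

```bash
python3 - <<'E'
from h import *
H=np.pi-np.radians(1.4)
go(np.array([.54,-.269,.25]),H)
E
```

```text
off [   8.3 -171.2  141.1] rot [-0.01  0.01  0.02] | z axis [ 0.  0. -1.]
```

Slot is at (0.562, 0.0844), heading 2°. The measured frame is 69 x 47 mm against 70 x 48 given.

move_arm(offset=[[2,-40,15],[4,-80,30],[6,-120,50],[8,-150,90],[8,-171,111]], rotation=[[0,0,0],[0,0,0],[0,0,0],[0,0,0],[0,0,0]], claw=[90,90,90,90,90])

```text
time_s: 9.5
ee_pos: [0.5396, -0.2688, 0.2771]
eef_rot: [3.14, -0.003, 3.116]
ft_force: [0.2, 0.1, -0.3]
gripper_width: 0.65
grip_force: 0.0
```

```bash
python3 - <<'E'
from h import *
cams.grab_frame("wrist");C=cam("wrist");f=cams.grab_frame("wrist");cv2.imwrite("pics/w6.png",f)
print(env.get_state()['ee_pos'],proj(C,[[.5396,-.2688,.116],[.4594,-.267,.116]]))
E
```

```text
[ 0.53947389 -0.26895956  0.27653168] [[279.48234251 207.0841125 ]
 [279.04927232 106.12600763]]
```

View pics/w6.png

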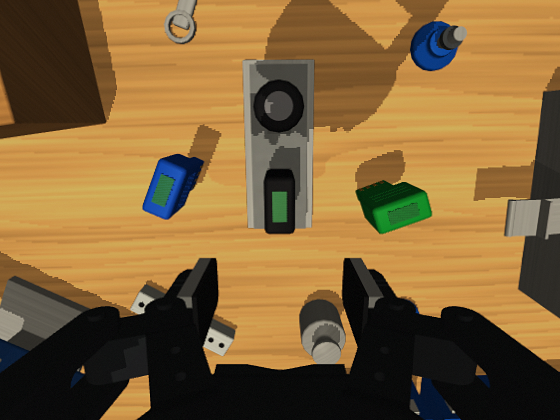

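The key top's label centre is at (279.5,207), exactly where predicted. It is aligned with the tool and the round key is at (279,105). Descending and gripping.

move_arm(offset=[[0,0,40],[0,0,80],[0,0,120],[0,0,155],[0,0,178]], rotation=[[0,0,0],[0,0,0],[0,0,0],[0,0,0],[0,0,0]], claw=[90,90,90,90,90])

```text
time_s: 10.1
ee_pos: [0.5408, -0.2662, 0.1011]
eef_rot: [3.141, -0.001, 3.118]
ft_force: [0.1, -0.8, -0.3]
gripper_width: 0.646
grip_force: 0.0
```

move_arm(offset=[[0,0,0],[0,0,0],[0,0,0],[0,0,0],[0,0,0]], rotation=[[0,0,0],[0,0,0],[0,0,0],[0,0,0],[0,0,0]], claw=[90,255,255,255,255], newtons=80)

```text
time_s: 10.6
ee_pos: [0.5416, -0.2683, 0.1048]
eef_rot: [-3.139, 0.004, 3.117]
ft_force: [0.6, -0.1, 7.8]
gripper_width: 0.297
grip_force: 78.4
```

```bash
python3 - <<'E'
from h import *
s=env.get_state();print(s['ee_pos'],s['eef_rot'],s['gripper_width'],s['grip_force'],s['ft_force'])
E
```

```text
[ 0.54163965 -0.26825869  0.10481931] [-3.13867824  0.00400102  3.1170372 ] 0.2974663353061558 78.44552278518677 [ 0.60803379 -0.06626509  7.82738711]
```

move_arm(offset=[[0,0,-15],[0,0,-45],[0,0,-85],[0,0,-125],[0,0,-155]], rotation=[[0,0,0],[0,0,0],[0,0,0],[0,0,0],[0,0,0]], claw=[255,255,255,255,255])

```text
time_s: 11.1
ee_pos: [0.5407, -0.2675, 0.261]
eef_rot: [-3.139, 0.003, 3.117]
ft_force: [0.2, -0.2, -1.2]
gripper_width: 0.299
grip_force: 79.3
```

```bash
python3 - <<'E'
from h import *
s=env.get_state();print(s['ee_pos'],s['eef_rot'],s['gripper_width'],s['ft_force'])
go(np.array([.562,.0844,.25]),np.pi+np.radians(2.0))
E
```

```text
[ 0.54067823 -0.26751305  0.26099842] [-3.13932455e+00  2.93036676e-03  3.11710486e+00] 0.29922917568068663 [ 0.22922671 -0.24638862 -1.24069334]
off [-12.7 352.4  10.2] rot [-0.13  0.16 -3.4 ] | z axis [-0.  0. -1.]
```

move_arm(offset=[[-2,40,0],[-4,80,0],[-6,120,0],[-8,160,0],[-9,200,0]], rotation=[[0,0,-1],[0,0,-2],[0,0,-3],[0,0,-3.4],[0,0,-3.4]], claw=[255,255,255,255,255])

```text
time_s: 11.6
ee_pos: [0.5543, -0.0661, 0.2582]
eef_rot: [-3.141, 0.001, -3.107]
ft_force: [0.3, -1.2, -0.7]
gripper_width: 0.295
grip_force: 79.2
```

```bash
python3 - <<'E'
from h import *
go(np.array([.562,.0844,.23]),np.pi+np.radians(2.0))
E
```

```text
off [-12.9 150.2  28.1] rot [-0.03  0.07 -0.  ] | z axis [-0.  0. -1.]
```

move_arm(offset=[[-4,40,0],[-8,80,5],[-11,120,15],[-13,150,25],[-13,150,28]], rotation=[[0,0,0],[0,0,0],[0,0,0],[0,0,0],[0,0,0]], claw=[255,255,255,255,255])

```text
time_s: 12.1
ee_pos: [0.5615, 0.0859, 0.2289]
eef_rot: [3.141, -0.001, -3.103]
ft_force: [0.2, 0.4, -1.3]
gripper_width: 0.295
grip_force: 79.6
```

```bash
python3 - <<'E'
from slot import *
cams.grab_frame("wrist"); meas()
s=env.get_state();print(s['ee_pos'],s['eef_rot'])
go(np.array([.562,.0844,.23]),np.pi+np.radians(2.0))
f=cams.grab_frame("wrist");g=cams.grab_frame("side")
cv2.imwrite("pics/w7.png",np.hstack([cv2.resize(f[120:320,180:380],(500,500),interpolation=cv2.INTER_CUBIC),cv2.resize(cams.grab_frame("scene")[120:320,220:340],(300,500),interpolation=cv2.INTER_CUBIC)]))
E
```

```text
brass [278.  191.5  11.   14. ] world [0.5545 0.0837 0.05  ] size [0.0123 0.0099] heading -87.78
pred [277.23160696 207.11833293] [0.56064897 0.08353022 0.082     ]
[0.56199439 0.08277456 0.22938542] [-3.14102370e+00 -1.82356332e-04 -3.10568193e+00]
off [-0.1  1.6 -0.6] rot [-0.03 -0.01  0.06] | z axis [-0.  0. -1.]
```

View pics/w7.png

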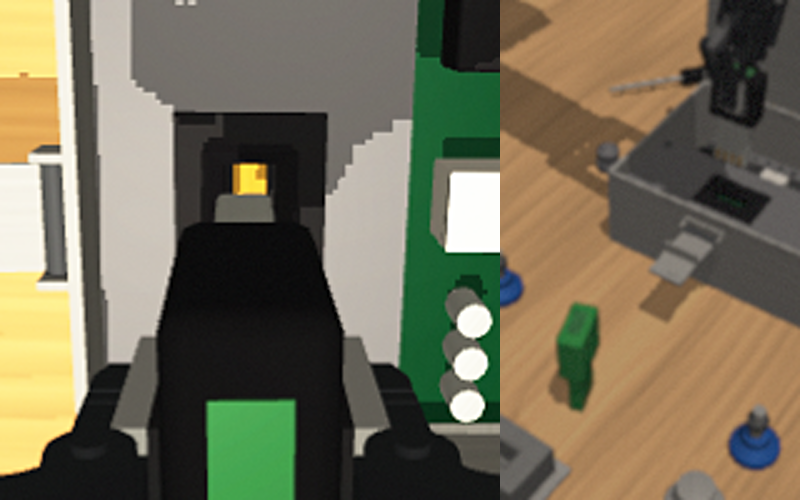

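The blade end shows at (278,198), with the brass behind it at (280,192). Frame edges are u 249.6 and 311.2, top v 164.8. Next, compare the blade and slot positions.

```bash
python3 - <<'E'
from h import *
C=cam("wrist");s=env.get_state();f=s['ee_pos'][2]-.097
print("ee",s['ee_pos'],"foot z",f)
for z in(f,f+.004,f-.004): print("blade -x edge (side faces)",onz(C,(265.7,198),z),onz(C,(290,198),z))
print("frame -x corners",onz(C,(249.6,165),.083),onz(C,(311.2,165),.083))
print("brass y lo/hi",onz(C,(272.8,190),.05),onz(C,(287.2,190),.05))
print("handle top label",onz(C,(262.6,280),f+.108),onz(C,(298,280),f+.108))
E
```

```text
ee [0.5624569  0.0814718  0.22993199] foot z 0.1329319859487886
blade -x edge (side faces) [0.54333238 0.07339232 0.13293199] [0.54278837 0.08897187 0.13293199]
blade -x edge (side faces) [0.54243062 0.07353359 0.13693199] [0.54189676 0.08882247 0.13693199]
blade -x edge (side faces) [0.54423414 0.07325106 0.12893199] [0.54367998 0.08912127 0.12893199]
frame -x corners [0.52896348 0.05858933 0.083     ] [0.52730862 0.10607202 0.083     ]
brass y lo/hi [0.55457025 0.07656427 0.05      ] [0.55412605 0.08928759 0.05      ]
handle top label [0.54762192 0.07682643 0.24093199] [0.5471977  0.08888516 0.24093199]
```

move_arm(offset=[[-1,1.7,10],[-1,1.7,20],[-1,1.7,30],[-1,1.7,38],[-1,1.7,42]], rotation=[[0,0,0],[0,0,0],[0,0,0],[0,0,0],[0,0,0]], claw=[255,255,255,255,255])

```text
time_s: 12.85
ee_pos: [0.5628, 0.0841, 0.186]
eef_rot: [-3.141, -0.001, -3.107]
ft_force: [-0.6, 0.4, -0.9]
gripper_width: 0.296
grip_force: 79.6
```

move_arm(offset=[[0,0,3],[0,0,5],[0,0,7],[0,0,9],[0,0,11]], rotation=[[0,0,0],[0,0,0],[0,0,0],[0,0,0],[0,0,0]], claw=[255,255,255,255,255])

```text
time_s: 13.35
ee_pos: [0.5638, 0.0842, 0.1769]
eef_rot: [-3.141, 0.002, -3.107]
ft_force: [2.6, 0.6, -0.0]
gripper_width: 0.294
grip_force: 79.5
```

```bash
python3 - <<'E'
from h import *
for i in range(3):
    s=env.get_state();print(s['ee_pos'],s['eef_rot'],s['gripper_width'],s['ft_force'],s['moment']); cams.grab_frame("side")
E
```

```text
[0.56377598 0.08422127 0.17685654] [-3.14103033e+00  2.47716923e-03 -3.10673789e+00] 0.2944298228422219 [ 2.61809944  0.5697989  -0.03821039] [ 0.07140553 -0.52934946  0.00499156]
[0.56372776 0.08418988 0.17639768] [-3.14109270e+00  2.20173993e-03 -3.10682944e+00] 0.2936578850430198 [3.64257221 0.06927431 0.22050723] [-0.05216678 -0.81141493  0.00366546]
[0.56372601 0.08416117 0.17642346] [-3.14111521e+00  2.04899100e-03 -3.10688032e+00] 0.29475739388470135 [ 2.87547466 -0.08950655 -1.43967413] [ 0.01036374 -0.79508088  0.02731727]
```

A slight collar push towards +x of about 3 N, so I'll shift 1.5 mm that way and go on down.

move_arm(offset=[[-1.5,0,0],[-1.5,0,3],[-1.5,0,6],[-1.5,0,9],[-1.5,0,12]], rotation=[[0,0,0],[0,0,0],[0,0,0],[0,0,0],[0,0,0]], claw=[255,255,255,255,255])

```text
time_s: 14.0
ee_pos: [0.5645, 0.0843, 0.1638]
eef_rot: [-3.141, -0.001, -3.107]
ft_force: [0.1, 0.2, -1.0]
gripper_width: 0.296
grip_force: 79.3
```

```bash
python3 - <<'E'
from h import *
s=env.get_state();print(s['ee_pos'],s['eef_rot'],s['ft_force'],s['moment'])
E
```

```text
[0.56446601 0.08426403 0.16375149] [-3.14123521e+00 -6.69506160e-04 -3.10675880e+00] [ 0.1258817   0.1981056  -0.95257547] [ 0.04260718 -0.04361703 -0.0277792 ]
```

The blade is in the slot with no side load. Pressing down to the contact.

move_arm(offset=[[0,0,4],[0,0,8],[0,0,12],[0,0,15],[0,0,18]], rotation=[[0,0,0],[0,0,0],[0,0,0],[0,0,0],[0,0,0]], claw=[255,255,255,255,255])

```text
time_s: 14.5
ee_pos: [0.5647, 0.0843, 0.1461]
eef_rot: [-3.141, 0.0, -3.107]
ft_force: [-1.4, -0.7, 2.3]
gripper_width: 0.292
grip_force: 79.6
```

move_arm(offset=[[0,0,2],[0,0,4],[0,0,5],[0,0,6],[0,0,6]], rotation=[[0,0,0],[0,0,0],[0,0,0],[0,0,0],[0,0,0]], claw=[255,255,255,255,255])

```text
time_s: 15.0
ee_pos: [0.5648, 0.0843, 0.1408]
eef_rot: [-3.141, 0.001, -3.107]
ft_force: [-2.8, -0.3, 6.0]
gripper_width: 0.295
grip_force: 80.3
```

```bash
python3 - <<'E'
from h import *
for i in range(3):
    s=env.get_state();print(s['ee_pos'],s['ft_force'],s['moment'],s['grip_force']); cams.grab_frame("side")
E
```

```text
[0.56480621 0.08426024 0.14082987] [-2.76505814 -0.25174003  5.96872377] [0.01842302 0.55459681 0.01009982] 80.26232600212097
[0.56479224 0.08424989 0.14088728] [-2.25120265 -0.77925427  6.04513454] [0.00763269 0.61439058 0.00968049] 80.26328086853027
[0.56480132 0.0842615  0.14090083] [-3.18986447 -0.85855023  6.92457909] [-0.0061389   0.6067508  -0.04865486] 80.2649474143982
```

move_arm(offset=[[0.7,0,1],[0.7,0,2],[0.7,0,3],[0.7,0,4],[0.7,0,4]], rotation=[[0,0,0],[0,0,0],[0,0,0],[0,0,0],[0,0,0]], claw=[255,255,255,255,255])

```text
time_s: 15.65
ee_pos: [0.5648, 0.0842, 0.1387]
eef_rot: [-3.141, 0.003, -3.107]
ft_force: [-4.2, -0.2, 18.5]
gripper_width: 0.296
grip_force: 82.1
```

```bash
python3 - <<'E'
from h import *
for i in range(3):
    s=env.get_state();print(s['ee_pos'],s['eef_rot'],s['ft_force'],s['moment'],s['grip_force']); cams.grab_frame("side")
E
```

```text
[0.56476831 0.08421937 0.13866075] [-3.14079617  0.00339364 -3.1066541 ] [-4.19079302 -0.22238873 18.45914002] [ 0.04744805  1.17268356 -0.02125867] 82.10770726203918
[0.56473021 0.0842143  0.13863662] [-3.14081518  0.00330503 -3.10669646] [-3.69970668  0.41239397 18.86742959] [-0.02069281  1.08131864 -0.04570037] 82.10947394371033
[0.56476114 0.08421188 0.13866492] [-3.14083182  0.00343858 -3.10671428] [-4.78271353  0.58809757 16.90902668] [-0.02059337  1.19076137 -0.00660548] 82.10930585861206
```

Force is 18 N, past the 10 N needed, and the foot is at about 0.042, which is the home stop. The key is upright and firmly gripped, so I'll hand in.

```bash
python3 -c "
from cell import env
print(env.hand_in())"
```

```text
the job is handed in; nothing more can be done
None
```

Job handed in with the latch swung out, the lid upright and the rectangular-handled key held down in the slot on the contact's home stop (about 18 N, 15.8 s used); no verdict came back.

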